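Find the loose jar cap and ring it with the bangle

ROBOT

A 7-joint arm with a two-finger parallel gripper is mounted at the origin on the work surface. World frame = base frame: x ahead of the robot, y to its left, z up, the work surface at z = 0. Lengths are in m, angles in rad, forces in N, time in s.
With the tool pointing down it reaches from about 0.425 to 1.025 m from the base axis. Payload 9.4 kg.
Tool frame: the origin (TCP) lies midway between the tips of the shut fingers; the grasp point (between the pads) lies 19 mm behind it; z points along the fingers, x is the direction in which the jaws open and shut, and the axes are right-handed (so a half turn about z gives the same grasp; the last joint's range is limited). The gripper opens to 85 mm and grips with 20 to 120 N. Pads are 22 mm wide; open, the fingers measure 114 mm over their backs; the gripper's body (76 mm by 85 mm) begins 54 mm behind the grasp point. The pads swing forward as they close: fully open they stand 13 mm farther back than shut.
Start: joints at [-1.289, 0.599, -0.003, 1.599, 0.002, 0.943, -0.08], TCP at [0.255, 0.679, 0.205] pointing down, gripper open.
Joint ranges: [-2.57, 2.57], [-0.35, 1.97], [-1.29, 1.29], [0.11, 2.56], [-1.05, 4.19], [0.11, 1.86], [-2.63, 2.63]. Speed limits (rad/s): [2.22, 2.22, 3.01, 3.01, 3.14, 3.14, 3.14].

INTERFACE

Orientations are given as [roll, pitch, yaw] about the fixed x, y, z axes, in that order (R = Rz(yaw) Ry(pitch) Rx(roll)).
In Python, from rig import * gives the robot as it stands. The module is installed in compiled form; this text tells all that it offers.
- The arm moves only by the shell command python3 -m crank 'ROWS' [FORCE]. ROWS is JSON, a list of rows, each a list of 5 numbers: the shift along the tool's x, y, z in cm, then the turn about the tool's z in rad, then the finger opening in cm, from 0 to 8.54. In form: [[x, y, z, twist, claw], ...]. A call has 1 to 12 rows; each row is the pose to reach, as a shift and turn from the pose commanded when the call began, along the tool's axes at that moment; what a row does not reach only later rows make up. A row lasts 1/10 s, in which the tool goes at most 50 mm and 8.59 degrees, less where a joint would pass 70% of its speed; a pose out of reach is approached as far as the arm can. A call with a gripper value outside its range is refused whole. The fingers move at their own pace and stop on an object; FORCE is the grip in N (left out, the last holds). Time passes only in rows, so rows that repeat a pose let the fingers close. It gives the time, the measured TCP pose, the force and the opening at its end, in the units of the state.
- state(): the state, without advancing time (a new reading comes with each control period).
- grab_frame(name): name is "side" or "top"; returns a dict with "color" (480x640x3 uint8, blue, green, red), "intrinsics" (3x3 intrinsics, pixels), "camera_from_world" (4x4, takes a point from world to camera coordinates). Camera axes: x right, y down, z forward; pixel columns grow to the right and rows downward; lengths in m; the calibration is good to about 2 mm. A picture is of the moment at which its call begins. There is no depth.
- finish_job(): hands the job in, once; it reports no verdict.
Trained networks look in a picture, given as the dict that the camera call returned (one of the last four; its "shot" number tells which), for a name from the list of things; names that differ only in an ending like _2 or _b are one class to them, and where a whole thing is asked for, a point or a joint stands for the part that bears it (a point fixed in the world has none). Each returns a list of dicts, best first, with "conf" (0 to 1); they miss things now and then, are a little off and sometimes report something else, mostly with a low value. They report only what shows in the picture. A call takes as long as a camera call. They do not tell look-alikes from the thing itself.
- outline_of(picture, query): "pixels" (480x640 bool, what is visible of it) and "box" ([centre column, centre row, width, height] in pixels, round what is visible of it).
- tip_of(picture, query): "point" ([column, row] in pixels: a listed point, or the origin of a listed thing).
The state is a dict: "clock": time; "joints": joint angles; "qvel": joint speeds; "joint_efforts": joint torques, N m; "position": TCP position; "orientation": TCP orientation; "force": force on the tool from outside, world axes, zero at the start; "ft_torque": the same for the moment, N m; "grip_width": finger opening in m.
Only numpy, scipy, OpenCV 4.12 (cv2) and the standard library are available. Lean on these libraries where they do the work, as an engineer would, in place of code of your own. Each camera call takes 0.05 s, during which the arm holds its last target.

TASK

One of the three screw caps on the white jars is loose: try every cap by twisting it gently anticlockwise (seen from above) until it either holds firm after its little slack or has kept turning a good 25 degrees, and never wring so hard that a jar is wrenched in its rubber seat (keep under 0.5 N m). Only when all three have been tried, take the wooden bangle from the gold tray and lay it flat round the loose cap, resting on that jar's shoulder, to mark it. Leave the other toiletries where they are.

Things in the scene. Friction and masses are not known exactly. Their poses are not given: they have to be found in the camera images.
- seat_left: Fixed black rubber coaster, 88 mm across, 4 mm thick, left in the row of three as the robot sees it (left is +y), holding a white jar by its foot; origin at its underside centre on the counter. Jar and cap share its vertical axis. The jar is 72 mm across and 54 mm tall with a flat top (the shoulder) 58 mm above the counter; the cap stands above that.
- cap_left (a joint): Turn of the screw cap above seat_left, rad, positive anticlockwise from above (opening); starts anywhere in 0 to 0.08 and stays where it is left. Turning it takes about 0.08 N m. A tight cap has only a little slack: it stops at some value from 0.1 to 0.2 and from there gives only with the jar itself. The loose cap goes on turning at 0.08 N m to well past 0.6. All three look alike, exactly one is loose, and it is any of the three places at random: it can only be felt.
- top_left (a point): Centre of the top face of cap_left, 88 mm above the counter. The cap is an aluminium cylinder with fine flutes, 44 mm across, 28 mm tall (its lower edge 2 mm above the jar's shoulder), with a thin dark rib on top.
- shoulder_left (a point): Centre of the jar's shoulder at seat_left, 58 mm above the counter: where the underside of the bangle rests when it lies round the cap.
- seat_middle: Fixed black rubber coaster, 88 mm across, 4 mm thick, middle in the row of three as the robot sees it (left is +y), holding a white jar by its foot; origin at its underside centre on the counter. Jar and cap share its vertical axis. The jar is 72 mm across and 54 mm tall with a flat top (the shoulder) 58 mm above the counter; the cap stands above that.
- cap_middle (a joint): Turn of the screw cap above seat_middle, rad, positive anticlockwise from above (opening); starts anywhere in 0 to 0.08 and stays where it is left. Turning it takes about 0.08 N m. A tight cap has only a little slack: it stops at some value from 0.1 to 0.2 and from there gives only with the jar itself. The loose cap goes on turning at 0.08 N m to well past 0.6. All three look alike, exactly one is loose, and it is any of the three places at random: it can only be felt.
- top_middle (a point): Centre of the top face of cap_middle, 88 mm above the counter. The cap is an aluminium cylinder with fine flutes, 44 mm across, 28 mm tall (its lower edge 2 mm above the jar's shoulder), with a thin dark rib on top.
- shoulder_middle (a point): Centre of the jar's shoulder at seat_middle, 58 mm above the counter: where the underside of the bangle rests when it lies round the cap.
- seat_right: Fixed black rubber coaster, 88 mm across, 4 mm thick, right in the row of three as the robot sees it (left is +y), holding a white jar by its foot; origin at its underside centre on the counter. Jar and cap share its vertical axis. The jar is 72 mm across and 54 mm tall with a flat top (the shoulder) 58 mm above the counter; the cap stands above that.
- cap_right (a joint): Turn of the screw cap above seat_right, rad, positive anticlockwise from above (opening); starts anywhere in 0 to 0.08 and stays where it is left. Turning it takes about 0.08 N m. A tight cap has only a little slack: it stops at some value from 0.1 to 0.2 and from there gives only with the jar itself. The loose cap goes on turning at 0.08 N m to well past 0.6. All three look alike, exactly one is loose, and it is any of the three places at random: it can only be felt.
- top_right (a point): Centre of the top face of cap_right, 88 mm above the counter. The cap is an aluminium cylinder with fine flutes, 44 mm across, 28 mm tall (its lower edge 2 mm above the jar's shoulder), with a thin dark rib on top.
- shoulder_right (a point): Centre of the jar's shoulder at seat_right, 58 mm above the counter: where the underside of the bangle rests when it lies round the cap.
- jar_1 (a joint): How far one of the three white jars (which place it stands at is random) has been wrung round in its rubber seat, rad, positive anticlockwise from above, 0 at rest. It stays at rest while a cap merely drags; once a tight cap has stopped, the jar yields about 0.2 rad per N m like a spring (0.25 N m gives 0.05 rad); drag can hold back part of that on release. Beyond 0.1 rad (0.5 N m) the jar counts as wrenched.
- jar_2 (a joint): How far one of the three white jars (which place it stands at is random) has been wrung round in its rubber seat, rad, positive anticlockwise from above, 0 at rest. It stays at rest while a cap merely drags; once a tight cap has stopped, the jar yields about 0.2 rad per N m like a spring (0.25 N m gives 0.05 rad); drag can hold back part of that on release. Beyond 0.1 rad (0.5 N m) the jar counts as wrenched.
- jar_3 (a joint): How far one of the three white jars (which place it stands at is random) has been wrung round in its rubber seat, rad, positive anticlockwise from above, 0 at rest. It stays at rest while a cap merely drags; once a tight cap has stopped, the jar yields about 0.2 rad per N m like a spring (0.25 N m gives 0.05 rad); drag can hold back part of that on release. Beyond 0.1 rad (0.5 N m) the jar counts as wrenched.
- tray: Fixed gold-tone aluminium tray, 180 x 200 mm, rim 12 mm high, walls 4 mm, floor 4 mm thick; origin at its underside centre.
- bangle: Loose brown wooden bangle (a rigid ring) lying flat in the tray: 69 mm outside, 57 mm inside, 14 mm high, about 40 g; origin at the centre of its underside, z up. It can be gripped across its outside.
- deodorant: Bystander: glass deodorant jar with white flip-top lid, 54 mm across, 74 mm tall, origin under its centre.
- brush_case: Bystander: white plastic travel toothbrush case, 210 x 28 x 22 mm, long along its x; origin under its centre.
- comb: Bystander: wooden hair comb, 170 x 40 x 6 mm, long along its x; origin under its middle.
- tweezer_set: Bystander: steel tweezers on a flat black holder, 100 x 60 x 14 mm; origin under its centre.
Things that resemble listed ones, but are neither listed nor needed, are in the scene too. What is shaped like the seat_right but orange is not meant. Leave any blue look-alike of the seat_middle alone.

How it is judged:
By the outcome, as a careful person would: the job done as asked, in the order asked, and still so for the second after the job is handed in, with the robot touching nothing.
It also fails if it takes over 67 s, if anything falls off the work surface, if the arm or the gripper's body presses on something with over 40 N, if the wrist force passes 120 N, or if a joint passes its speed limit or range.

## Working session

There is one attempt and no reset: what is moved stays moved. The work goes in short steps, Python scripts to look and compute and a shell command to move; the robot and the scene stay as the last step left them, time stands still between calls to the robot, and variables do not carry over. Pictures are saved under pics/ and viewed, and the job is handed in when it is done.

```bash
mkdir -p pics; python3 - <<'E'
from rig import *
import cv2
s=state();print(s)
for n in("top","side"):
    p=grab_frame(n);cv2.imwrite(f"pics/{n}0.png",p["color"]);print(n,p["intrinsics"],p["camera_from_world"])
E
```

```text
{'clock': 0.0, 'joints': array([-1.28872921,  0.60016829, -0.00256124,  1.60015327,  0.00181125,
        0.94288822, -0.07980284]), 'qvel': array([-0.00084389,  0.00105125,  0.000619  ,  0.00134559,  0.00094756,
       -0.00072459,  0.00018912]), 'joint_efforts': array([-2.70934543e-04, -7.76465750e+01,  1.56441696e+00, -2.58017850e+01,
        1.22597531e-02,  8.89218994e-03,  2.97077626e-06]), 'position': array([0.25438946, 0.67834166, 0.2040772 ]), 'orientation': array([3.14144647e+00, 1.60830163e-03, 1.21210627e+00]), 'force': array([0.07018277, 0.23737857, 0.30116399]), 'ft_torque': array([-0.03377084,  0.02951801,  0.0419835 ]), 'grip_width': 0.08556451563733516}
top [[526.96205822   0.         321.55996448]
 [  0.         526.96205822 239.60324302]
 [  0.           0.           1.        ]] [[-3.60403003e-03 -9.99706160e-01  2.39709094e-02  4.54444479e-02]
 [-9.85987397e-01 -4.45411291e-04 -1.66819228e-01  5.77035339e-01]
 [ 1.66780886e-01 -2.42362361e-02 -9.85696069e-01  1.09827402e+00]
 [ 0.00000000e+00  0.00000000e+00  0.00000000e+00  1.00000000e+00]]
side [[463.55828042   0.         328.61744651]
 [  0.         463.55828042 236.27880208]
 [  0.           0.           1.        ]] [[ 0.89987953 -0.4360594  -0.00830869 -0.4760996 ]
 [-0.26531208 -0.53219567 -0.80397591  0.2720393 ]
 [ 0.34615941  0.72568586 -0.59460381  0.7503173 ]
 [ 0.          0.          0.          1.        ]]
```

View pics/top0.png

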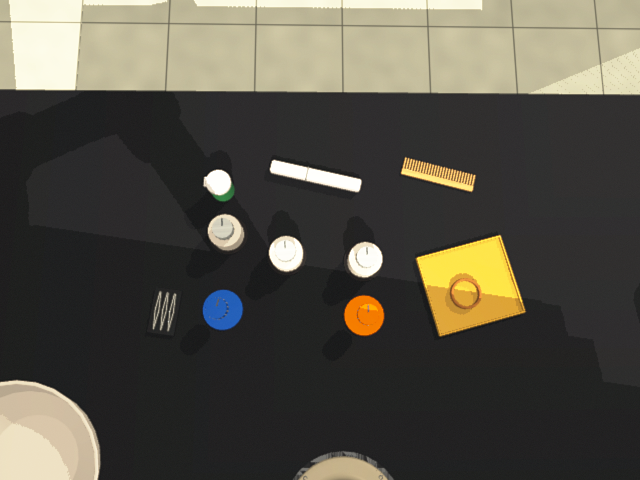

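View pics/side0.png

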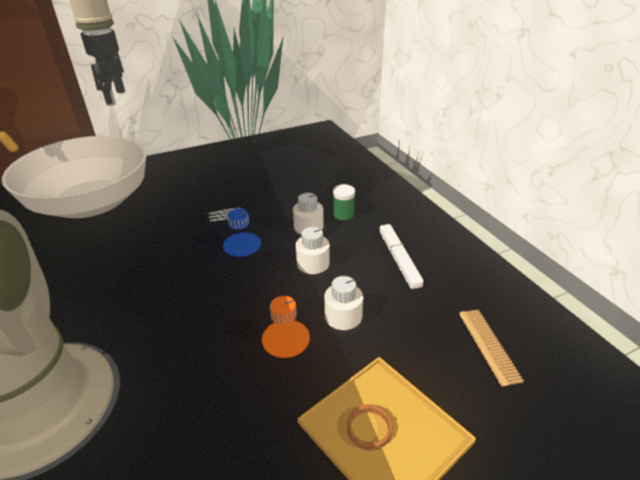

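```bash
cat > h.py <<'E'
from rig import *
import cv2, numpy as np
def ray(p,uv):
    K=p["intrinsics"];T=p["camera_from_world"];R=T[:3,:3]
    d=R.T@np.linalg.inv(K)@np.array([uv[0],uv[1],1.]);c=-R.T@T[:3,3];return c,d
def onz(p,uv,z):
    c,d=ray(p,uv);return c+d*(z-c[2])/d[2]
def proj(p,X):
    T=p["camera_from_world"];q=p["intrinsics"]@(T[:3,:3]@np.array(X)+T[:3,3]);return q[:2]/q[2]
E
python3 - <<'E'
from h import *
np.set_printoptions(precision=4,suppress=True)
for n in("top","side"):
    p=grab_frame(n)
    for q,z in(("top_left",.088),("top_middle",.088),("top_right",.088),("shoulder_left",.058),("seat_left",0),("bangle",.004),("tray",0),("deodorant",0),("brush_case",0),("comb",0)):
        for d in tip_of(p,q)[:5]:
            if d["conf"]>.2:print(n,q,round(d["conf"],2),np.round(d["point"],1),onz(p,d["point"],z))
    for d in outline_of(p,"bangle")[:2]:
        print(d["conf"],d["box"]);
        ys,xs=np.nonzero(d["pixels"]);e=cv2.fitEllipse(cv2.convexHull(np.stack([xs,ys],1).astype(np.int32)));print(e,onz(p,e[0],.011))
E
```

```text
top top_left 0.89 [223.  226.6] [0.5979 0.2522 0.088 ]
top top_left 0.37 [469.5 284.5] [ 0.4757 -0.2623  0.088 ]
top top_middle 0.9 [282.2 248.9] [0.5506 0.1278 0.088 ]
top top_middle 0.66 [215.2 309.7] [0.4251 0.2633 0.088 ]
top top_right 0.82 [366.6 256.1] [ 0.5354 -0.0486  0.088 ]
top top_right 0.76 [370.3 311.3] [ 0.4209 -0.0542  0.088 ]
top top_right 0.25 [228.9 232.6] [0.5851 0.2395 0.088 ]
top shoulder_left 0.94 [221.4 229.4] [0.5976 0.2604 0.058 ]
top seat_left 0.74 [227.3 231.2] [0.6044 0.2567 0.    ]
top bangle 0.59 [462.1 290.5] [ 0.4692 -0.2707  0.004 ]
top tray 0.67 [467.1 287. ] [ 0.4773 -0.2836  0.    ]
top deodorant 0.72 [163.3 311.2] [0.4253 0.3923 0.    ]
top deodorant 0.58 [220.8 189. ] [0.7028 0.2741 0.    ]
top brush_case 0.91 [314.6 177.4] [0.7311 0.0589 0.    ]
top comb 0.91 [434. 176.] [ 0.7354 -0.2189  0.    ]
0.73 [465.1, 292.4, 32.8, 32.9]
((465.192626953125, 292.6395568847656), (29.941986083984375, 31.23396873474121), 79.43289947509766) [ 0.4639 -0.2754  0.011 ]
0.72 [222.1, 227.9, 20.6, 23.0]
((222.6355743408203, 228.2349395751953), (22.096773147583008, 2
[... 421 characters left out ...]
seat_left 0.61 [308.7 223.7] [0.6042 0.2688 0.    ]
side bangle 0.93 [369.4 427. ] [ 0.4651 -0.2751  0.004 ]
side tray 0.73 [382.4 434.6] [ 0.478  -0.2926  0.    ]
side tray 0.35 [343.4 212. ] [0.7057 0.277  0.    ]
side deodorant 0.6 [343.5 212.5] [0.7048 0.2748 0.    ]
side brush_case 0.93 [398.1 256.7] [0.7323 0.0595 0.    ]
side comb 0.91 [486.9 345.8] [ 0.7367 -0.2287 -0.    ]
0.82 [370.1, 426.0, 45.8, 46.0]
((369.363525390625, 427.2946472167969), (45.16224670410156, 47.774662017822266), 135.73220825195312) [ 0.4625 -0.279   0.011 ]
0.4 [346.1, 306.9, 43.8, 57.2]
((342.6886291503906, 306.15478515625), (48.522979736328125, 58.931793212890625), 176.6348114013672) [ 0.5436 -0.0335  0.011 ]
```

```bash
cat > fit.py <<'E'
from h import *
from scipy.optimize import minimize
np.set_printoptions(precision=4,suppress=True)
P={n:grab_frame(n) for n in("top","side")}
a=np.linspace(0,2*np.pi,48,endpoint=False)
def sil(p,x,y,S=8):
    m=np.zeros((480,640),np.uint8);
    for r,z0,z1 in((.036,.004,.058),(.022,.06,.088)):
        pts=[proj(p,(x+r*np.cos(t),y+r*np.sin(t),z)) for t in a for z in(z0,z1)]
        h=cv2.convexHull(np.round(np.array(pts)*16).astype(np.int32));cv2.fillConvexPoly(m,h,255,cv2.LINE_AA,4)
    return m/255.
def crop(p,x,y):
    u,v=proj(p,(x,y,.05)).astype(int);return slice(v-45,v+45),slice(u-45,u+45)
for nm,x0,y0 in(("left",.599,.26),("middle",.546,.122),("right",.535,-.051)):
    res={}
    for ns in(("top",),("side",),("top","side")):
        obs={}
        for n in ns:
            s=crop(P[n],x0,y0);g=P[n]["color"][s].min(axis=2).astype(float)
            obs[n]=(s,np.clip((g-40)/40,0,1))
        f=lambda v:sum(((sil(P[n],*v)[obs[n][0]]-obs[n][1])**2).sum() for n in ns)
        r=minimize(f,(x0,y0),method="Nelder-Mead",options=dict(initial_simplex=[(x0,y0),(x0+.01,y0),(x0,y0+.01)],xatol=1e-4))
        print(nm,ns,r.x,r.fun)
    for n in("top","side"):
        s=crop(P[n],*r.x);im=cv2.resize(P[n]["color"][s],None,fx=6,fy=6,interpolation=cv2.INTER_CUBIC)
        for R,z,c in((.036,.058,(0,0,255)),(.036,.004,(0,0,255)),(.022,.088,(0,255,0)),(.022,.06,(0,255,0))):
            q=[(proj(P[n],(r.x[0]+R*np.cos(t),r.x[1]+R*np.sin(t),z))-(s[1].start,s[0].start)+.5)*6 for t in a]
            cv2.polylines(im,[np.array(q).astype(np.int32)],True,c,1)
        cv2.imwrite(f"pics/f_{nm}_{n}.png",im)
for n in("top","side"):
    p=P[n];u,v=proj(p,(.464,-.277,.01)).astype(int);s=slice(v-35,v+35),slice(u-35,u+35)
    cv2.imwrite(f"pics/b_{n}.png",cv2.resize(p["color"][s],None,fx=6,fy=6,interpolation=cv2.INTER_CUBIC))
E
python3 fit.py; python3 -c "
import cv2,numpy as np
L=lambda a:cv2.resize(cv2.imread('pics/'+a+'.png'),(266,266))
cv2.imwrite('pics/m1.png',np.vstack([np.hstack([L(f'f_{k}_{n}') for k in('left','middle','right')]) for n in('top','side')]))
cv2.imwrite('pics/m2.png',np.hstack([L('b_top'),L('b_side')]))"
```

```text
left ('top',) [0.5964 0.2547] 290.6713787966167
left ('side',) [0.5958 0.251 ] 1054.8644088811998
left ('top', 'side') [0.5966 0.2543] 1361.8106281237983
middle ('top',) [0.5487 0.1219] 104.73654291618608
middle ('side',) [0.5491 0.1215] 1351.3473159361783
middle ('top', 'side') [0.5489 0.1218] 1458.0322325547866
right ('top',) [ 0.5353 -0.0495] 66.15228373702422
right ('side',) [ 0.5356 -0.0505] 725.0641452806614
right ('top', 'side') [ 0.5356 -0.05  ] 796.4525612745099
```

View pics/m1.png

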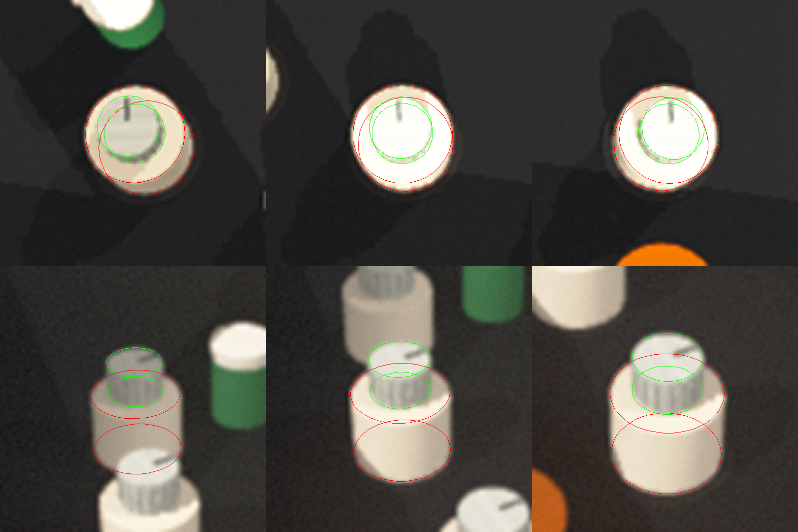

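View pics/m2.png

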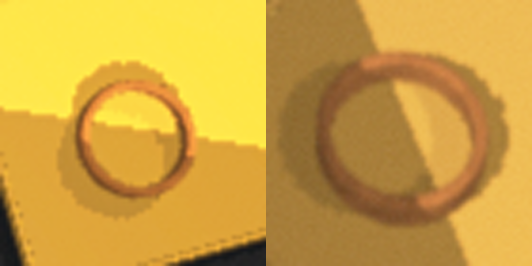

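```bash
cat >> h.py <<'E'
def rel(x,y,z,yaw=None):
    s=state();o=s["orientation"];ps=o[2];d=np.array([x,y,z])-s["position"]
    yaw=ps if yaw is None else yaw
    t=-((yaw-ps+np.pi)%(2*np.pi)-np.pi)
    print("clk",s["clock"],"pos",s["position"].round(4),"rpy",o.round(4),"q",s["joints"].round(2),"| F",s["force"].round(2),"T",s["ft_torque"].round(3),"w",round(s["grip_width"],4))
    print("ROW cm:",np.round([100*(d[0]*np.cos(ps)+d[1]*np.sin(ps)),100*(d[0]*np.sin(ps)-d[1]*np.cos(ps)),-100*d[2],t],3))
E
python3 -c "
from h import *
rel(.5966,.2537,.13)"
```

```text
clk 1.4 pos [0.2546 0.6788 0.205 ] rpy [ 3.1415 -0.      1.2121] q [-1.29  0.6  -0.    1.6   0.    0.94 -0.08] | F [-0.21 -0.37  0.86] T [ 0.009  0.069 -0.004] w 0.0854
ROW cm: [-27.802  46.952   7.498  -0.   ]
```

```bash
python3 -m crank '[[-2.5,4.3,0.7,0,8.54],[-5,8.5,1.4,0,8.54],[-7.5,12.7,2,0,8.54],[-10,17,2.7,0,8.54],[-12.5,21.2,3.4,0,8.54],[-15,25.4,4,0,8.54],[-17.5,29.6,4.7,0,8.54],[-20,33.8,5.4,0,8.54],[-22.5,38,6.1,0,8.54],[-25,42.2,6.8,0,8.54],[-27.8,46.95,7.5,0,8.54],[-27.8,46.95,7.5,0,8.54]]' 25
python3 -c "
from h import *
rel(.5966,.2537,.062)"
```

```text
clock: 2.6
position: [0.6008, 0.2458, 0.1293]
orientation: [3.139, 0.003, 1.203]
force: [0.0, -0.4, -0.5]
grip_width: 0.0857
clk 2.6 pos [0.6008 0.2458 0.1293] rpy [3.1387e+00 3.0000e-03 1.2028e+00] q [-0.46  0.59 -0.02  1.85  0.03  0.7   0.7 ] | F [ 0.05 -0.36 -0.51] T [-0.028  0.01  -0.033] w 0.0857
ROW cm: [ 0.588 -0.681  6.732 -0.   ]
```

```bash
python3 -m crank '[[0,0,0,0,8.54],[0,0,0,0,8.54],[0,0,3,0,8.54],[0,0,6,0,8.54],[0,0,6.8,0,8.54],[0,0,6.8,0,8.54],[0,0,6.8,0,8.54]]' 25
python3 -c "
from h import *
rel(.5966,.2537,.062)
p=grab_frame('side');cv2.imwrite('pics/s1.png',p['color'][120:320,180:480].repeat(2,0).repeat(2,1))"
```

```text
clock: 3.3
position: [0.5967, 0.2549, 0.063]
orientation: [3.141, -0.001, 1.213]
force: [0.5, 0.0, 0.7]
grip_width: 0.0854
clk 3.3 pos [0.5967 0.2549 0.063 ] rpy [ 3.1410e+00 -1.0000e-03  1.2134e+00] q [-0.47  0.68 -0.03  1.89  0.03  0.57  0.69] | F [0.45 0.03 0.72] T [-0.015  0.004 -0.002] w 0.0854
ROW cm: [-0.119  0.037  0.103 -0.   ]
```

View pics/s1.png

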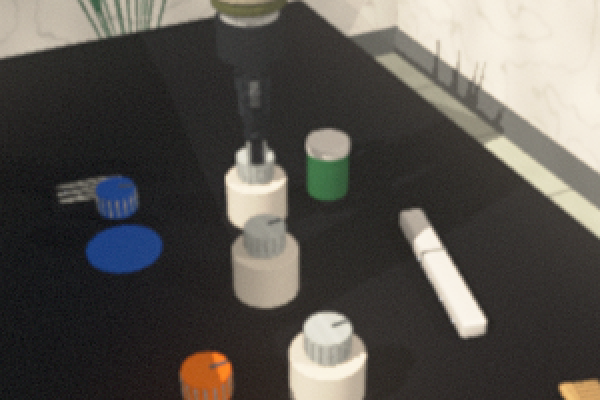

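The picture shows the gripper straddling the left jar's cap (full-frame px about (308,195)). Closing gently.

```bash
python3 -m crank '[[0,0,0,0,4.0],[0,0,0,0,4.0],[0,0,0,0,4.0],[0,0,0,0,4.0],[0,0,0,0,4.0],[0,0,0,0,4.0],[0,0,0,0,4.0],[0,0,0,0,4.0]]' 25
python3 -c "
from h import *
rel(.5966,.2537,.062);print(state()['joint_efforts'])"
```

```text
clock: 4.15
position: [0.5966, 0.2537, 0.0619]
orientation: [-3.142, 0.0, 1.212]
force: [0.0, 0.4, 0.6]
grip_width: 0.0399
clk 4.15 pos [0.5966 0.2537 0.0619] rpy [-3.1416  0.      1.212 ] q [-0.47  0.68 -0.03  1.89  0.03  0.57  0.69] | F [0.05 0.45 0.62] T [-0.014 -0.03  -0.013] w 0.0399
ROW cm: [ 0.002  0.001 -0.005 -0.   ]
[ 9.07653419e-03 -7.50484800e+01  1.27742629e+00 -1.73083359e+01
  8.52705765e-03  2.52504069e-03 -8.17329777e-06]
```

```bash
python3 -c "
from h import *
for n in('side','top'):
  p=grab_frame(n);u,v=proj(p,(.5966,.2537,.08)).astype(int)
  cv2.imwrite(f'pics/c_{n}.png',cv2.resize(p['color'][v-50:v+40,u-45:u+45],(400,400),interpolation=cv2.INTER_CUBIC))
cv2.imwrite('pics/s2.png',cv2.hconcat([cv2.imread('pics/c_side.png'),cv2.imread('pics/c_top.png')]))"
```

```text
(no output)
```

View pics/s2.png

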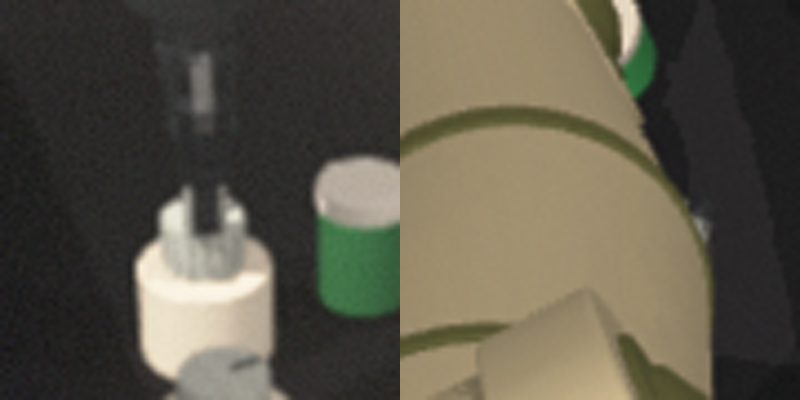

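The side view shows the near finger over the upper half of the cap (crop px (205,210)). The opening equals the command, so I'll close further to see whether it is really on the cap.

```bash
python3 -m crank '[[0,0,0,0,3.0],[0,0,0,0,3.0],[0,0,0,0,3.0],[0,0,0,0,3.0]]' 25
python3 -c "
from h import *
rel(.5966,.2537,.062);print(state()['joint_efforts'][6])"
```

```text
clock: 4.65
position: [0.5966, 0.2537, 0.062]
orientation: [3.141, -0.0, 1.212]
force: [-0.2, 0.6, 0.4]
grip_width: 0.0297
clk 4.65 pos [0.5966 0.2537 0.062 ] rpy [ 3.1415e+00 -1.0000e-04  1.2120e+00] q [-0.47  0.68 -0.03  1.89  0.03  0.57  0.69] | F [-0.2   0.64  0.41] T [-0.056  0.038  0.02 ] w 0.0297
ROW cm: [ 0.001 -0.003  0.004 -0.   ]
4.503315608417324e-05
```

```bash
python3 -c "
from h import *
p=grab_frame('side');u,v=proj(p,(.5966,.2537,.08)).astype(int)
im=cv2.resize(p['color'][v-50:v+40,u-45:u+45],(800,600),interpolation=cv2.INTER_CUBIC)
im=np.clip((im/255.)**.5*255,0,255).astype(np.uint8)
s=state();ps=s['orientation'][2]
def d(X,c):
  q=proj(p,X)-(u-45,v-50);cv2.circle(im,(int((q[0]+.5)*800/90),int((q[1]+.5)*600/90)),5,c,2)
d(s['position'],(0,0,255))
for sg in(-1,1):
  for h in(0,.02): d(s['position']+[sg*.015*np.cos(ps),sg*.015*np.sin(ps),h],(0,255,0))
cv2.imwrite('pics/s3.png',im)"
```

```text
(no output)
```

View pics/s3.png

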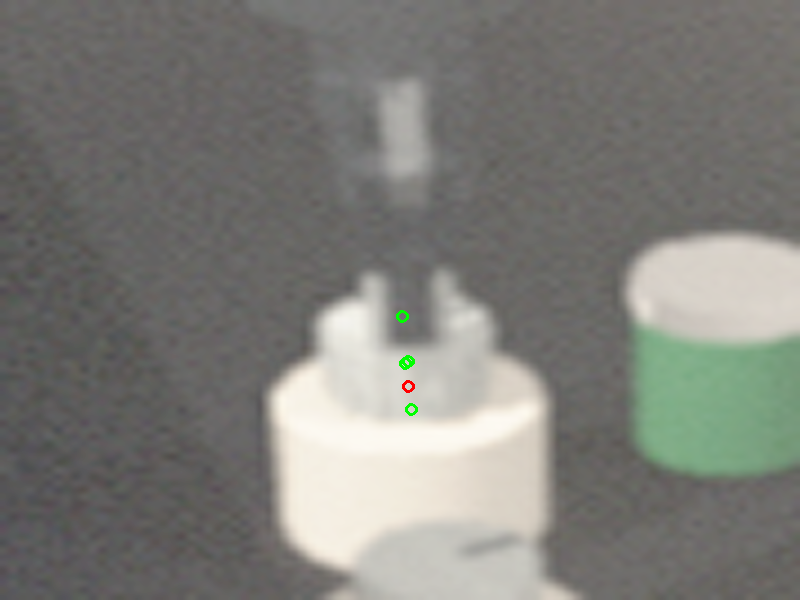

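```bash
python3 -c "
from h import *
p=grab_frame('side')
im=cv2.imread('pics/side0.png')
X=np.array([.2546,.6788,.205]);ps=1.212
print(proj(p,X))
c=im[20:120,60:150];c=cv2.resize(c,(720,600)[0:2] and (720,800),interpolation=cv2.INTER_CUBIC)
c=np.clip((c/255.)**.6*255,0,255).astype(np.uint8)
def d(X,col):
  q=(proj(p,X)-(60,20)+.5)*8;cv2.circle(c,tuple(q.astype(int)),5,col,2)
d(X,(0,0,255))
for sg in(-1,1):
  for h in(.013,.032): d(X+[sg*.0427*np.cos(ps),sg*.0427*np.sin(ps),h],(0,255,0))
cv2.imwrite('pics/s4.png',c[:,:][200:800])"
```

```text
[119.79669993 112.99361683]
```

View pics/s4.png

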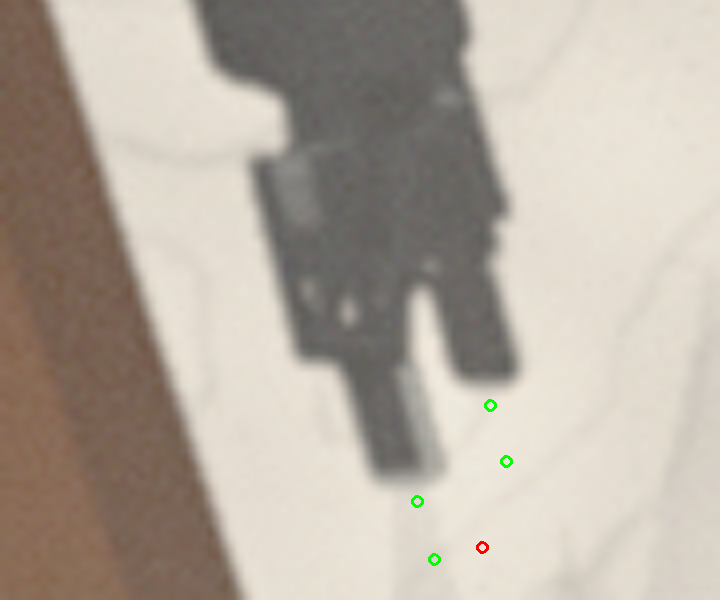

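The start picture shows the real fingertips projecting about 42 mm above the reported TCP when open (tips at px ~(111,78)), not 13 mm. So the fingers closed just above the cap. I'll open and go 24 mm lower.

```bash
python3 -m crank '[[0,0,-0.3,0,8.54],[0,0,-0.3,0,8.54],[0,0,-0.3,0,8.54],[0,0,-0.3,0,8.54],[0,0,-0.3,0,8.54],[0,0,0.8,0,8.54],[0,0,1.8,0,8.54],[0,0,2.4,0,8.54],[0,0,2.4,0,8.54],[0,0,2.4,0,8.54]]' 25
python3 -m crank '[[0,0,0,0,4.0],[0,0,0,0,4.0],[0,0,0,0,4.0],[0,0,0,0,4.0],[0,0,0,0,4.0],[0,0,0,0,4.0],[0,0,0,0,4.0],[0,0,0,0,4.0]]' 25
python3 -c "
from h import *
rel(.5966,.2537,.038);print(state()['joint_efforts'])
p=grab_frame('side');u,v=proj(p,(.5966,.2537,.08)).astype(int)
im=cv2.resize(p['color'][v-50:v+40,u-45:u+45],(600,600),interpolation=cv2.INTER_CUBIC)
cv2.imwrite('pics/s5.png',im)"
```

```text
clock: 5.75
position: [0.5964, 0.2536, 0.0376]
orientation: [-3.141, 0.001, 1.212]
force: [0.4, 0.4, 0.1]
grip_width: 0.0851
clock: 6.55
position: [0.5969, 0.2539, 0.0385]
orientation: [3.141, -0.001, 1.212]
force: [-0.4, 0.4, 6.3]
grip_width: 0.0429
clk 6.55 pos [0.5969 0.2539 0.0385] rpy [ 3.1410e+00 -7.0000e-04  1.2121e+00] q [-0.47  0.71 -0.03  1.9   0.03  0.53  0.69] | F [-0.43  0.41  6.32] T [ 0.041  0.162 -0.024] w 0.0429
ROW cm: [-0.033 -0.018  0.051 -0.   ]
[ 3.66567364e-01 -7.25029135e+01  1.66793782e+00 -1.52513140e+01
  1.20528094e-01 -1.77649953e-01  5.87120405e-03]
```

View pics/s5.png

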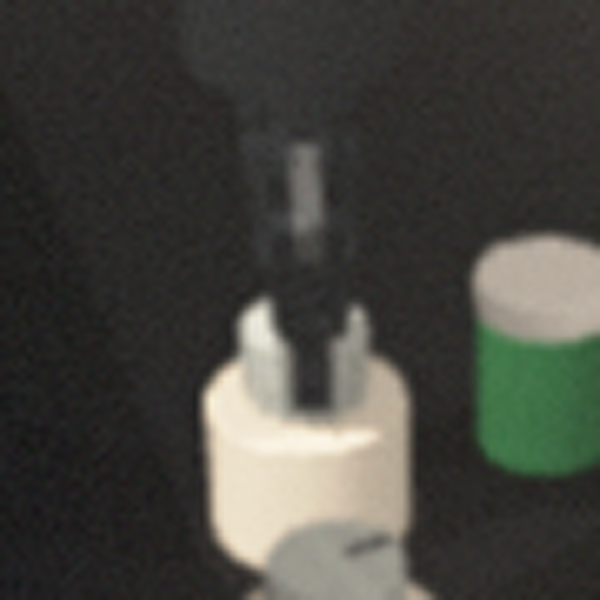

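The near finger now covers the cap down to its foot (crop px (310,410)). There is a 6 N upward push, possibly from the shoulder, so I'll re-grip 4 mm higher.

```bash
python3 -m crank '[[0,0,0,0,5.6],[0,0,0,0,5.6],[0,0,-0.4,0,5.6],[0,0,-0.4,0,5.6],[0,0,-0.4,0,4],[0,0,-0.4,0,4.0],[0,0,-0.4,0,4.0],[0,0,-0.4,0,4.0],[0,0,-0.4,0,4.0]]' 25
python3 -c "
from h import *
rel(.5966,.2537,.042);print(state()['joint_efforts'])"
python3 -m crank '[[0,0,0,-0.02,4],[0,0,0,-0.04,4],[0,0,0,-0.06,4],[0,0,0,-0.06,4]]'
python3 -c "
from h import *
rel(.5966,.2537,.042);print(state()['joint_efforts'])"
```

```text
clock: 7.5
position: [0.5968, 0.2539, 0.0423]
orientation: [3.141, -0.001, 1.212]
force: [-0.7, 1.1, 4.7]
grip_width: 0.0432
clk 7.5 pos [0.5968 0.2539 0.0423] rpy [ 3.1412e+00 -6.0000e-04  1.2122e+00] q [-0.47  0.71 -0.03  1.9   0.03  0.54  0.69] | F [-0.7   1.11  4.7 ] T [0.148 0.13  0.017] w 0.0432
ROW cm: [-0.03  -0.01   0.033 -0.   ]
[ 4.36798688e-01 -7.24787879e+01  1.72474891e+00 -1.53111291e+01
  1.43100824e-01 -8.16298323e-02  9.14896256e-03]
clock: 7.9
position: [0.5968, 0.254, 0.0423]
orientation: [3.141, -0.001, 1.273]
force: [-0.6, 1.5, 5.8]
grip_width: 0.0429
clk 7.9 pos [0.5968 0.254  0.0423] rpy [ 3.1411e+00 -7.0000e-04  1.2728e+00] q [-0.46  0.71 -0.04  1.9   0.05  0.54  0.73] | F [-0.63  1.49  5.81] T [0.186 0.145 0.057] w 0.0429
ROW cm: [-0.033 -0.016  0.034 -0.   ]
[ 6.22202810e-01 -7.25438118e+01  1.46981366e+00 -1.53037834e+01
  1.58029343e-01 -5.05400472e-02  9.36130201e-02]
```

Joint‑7 effort gives a clean torque signal (0.009 → 0.094, the drag). Continuing.

```bash
python3 -m crank '[[0,0,0,-0.02,4],[0,0,0,-0.04,4],[0,0,0,-0.04,4]]'
python3 -c "
from h import *
s=state();print(s['clock'],s['orientation'][2],s['ft_torque'],s['joint_efforts'][[0,4,6]])"
```

```text
clock: 8.2
position: [0.5968, 0.254, 0.0423]
orientation: [3.141, -0.001, 1.312]
force: [-0.2, 0.4, 4.8]
grip_width: 0.0429
8.2 1.3124873287323717 [ 0.15670778  0.12511057 -0.04897735] [0.57869051 0.28721044 0.23911321]
```

```bash
python3 -m crank '[[0,0,0,-0.02,4],[0,0,0,-0.03,4],[0,0,0,-0.03,4]]'
python3 -c "
from h import *
s=state();print(s['clock'],s['orientation'][2],s['ft_torque'],s['joint_efforts'][[0,4,6]])"
```

```text
clock: 8.5
position: [0.5968, 0.254, 0.0423]
orientation: [3.141, -0.001, 1.342]
force: [-1.2, 1.2, 5.4]
grip_width: 0.0431
8.5 1.3417534664708115 [ 0.0762642   0.15564633 -0.19412825] [0.50129727 0.39845539 0.32415574]
```

```bash
for i in 1 2 3 4; do python3 -m crank '[[0,0,0,0,4]]' >/dev/null; python3 -c "
from h import *
s=state();print(s['clock'],s['orientation'][2],s['ft_torque'],s['joint_efforts'][[0,4,6]],s['grip_width'])"; done
```

```text
8.6 1.3416092921378953 [ 0.08034024  0.11589365 -0.19923227] [0.48195664 0.34128978 0.22404287] 0.043105986028938975
8.7 1.3415751996126342 [ 0.1296455   0.15600968 -0.1942513 ] [0.45018886 0.33889652 0.22113981] 0.04283887644516835
8.8 1.3416184112898488 [ 0.09674322  0.15651476 -0.19999306] [0.43808009 0.33887199 0.2217439 ] 0.042958241780847166
8.9 1.3415703980816343 [ 0.0776979   0.10012272 -0.22120684] [0.43391123 0.33864627 0.22196837] 0.04271549534837406
```

```bash
python3 -m crank '[[0,0,0,-0.01,4],[0,0,0,-0.02,4],[0,0,0,-0.02,4],[0,0,0,-0.02,4]]' >/dev/null; python3 -c "
from h import *
s=state();print(s['clock'],s['orientation'][2],s['ft_torque'],s['joint_efforts'][[0,4,6]],s['grip_width'])"
```

```text
9.3 1.3613583877778448 [ 0.12182288  0.15316525 -0.32883056] [0.44505073 0.41652725 0.30998832] 0.04296074981511752
```

Left cap: +0.02 rad gave +0.1 N m, the jar's own stiffness, so it is tight. Ease off, release, lift.

```bash
python3 -m crank '[[0,0,0,0.02,4],[0,0,0,0.04,4],[0,0,0,0.05,4],[0,0,0,0.05,8.54],[0,0,0,0.05,8.54],[0,0,0,0.05,8.54],[0,0,-2.5,0.05,8.54],[0,0,-4.5,0.05,8.54],[0,0,-4.5,0.05,8.54]]'
python3 -c "
from h import *
rel(.549,.1218,.087,1.1)"
```

```text
clock: 10.2
position: [0.598, 0.2542, 0.0893]
orientation: [3.139, -0.002, 1.312]
force: [0.0, -0.1, -0.3]
grip_width: 0.0856
clk 10.2 pos [0.598  0.2542 0.0893] rpy [ 3.1387e+00 -2.4000e-03  1.3119e+00] q [-0.45  0.64 -0.06  1.87  0.06  0.62  0.77] | F [ 0.03 -0.14 -0.33] T [-0.005  0.004  0.012] w 0.0856
ROW cm: [-14.048  -1.345   0.233   0.212]
```

```bash
python3 -m crank '[[-4.5,-0.4,0,0.1,8.54],[-9,-0.8,0,0.21,8.54],[-13.97,-1.23,0,0.21,8.54],[-13.97,-1.23,0,0.21,8.54],[-13.97,-1.23,0,0.21,8.54],[-13.97,-1.23,1.5,0.21,8.54],[-13.97,-1.23,3.5,0.21,8.54],[-13.97,-1.23,4.5,0.21,8.54],[-13.97,-1.23,4.5,0.21,8.54]]'
python3 -c "
from h import *
rel(.549,.1218,.042,1.1)
p=grab_frame('side');u,v=proj(p,(.549,.1218,.08)).astype(int)
im=cv2.resize(p['color'][v-50:v+40,u-45:u+45],(600,600),interpolation=cv2.INTER_CUBIC)
cv2.imwrite('pics/s6.png',im)"
```

```text
clock: 11.1
position: [0.5482, 0.1227, 0.0404]
orientation: [-3.14, 0.001, 1.104]
force: [-1.0, 0.8, -0.1]
grip_width: 0.0856
clk 11.1 pos [0.5482 0.1227 0.0404] rpy [-3.1396e+00  1.4000e-03  1.1036e+00] q [-0.31  0.64 -0.02  2.1   0.03  0.4   0.76] | F [-0.98  0.83 -0.15] T [-0.016  0.005 -0.02 ] w 0.0856
ROW cm: [-0.047  0.108 -0.156  0.004]
```

View pics/s6.png

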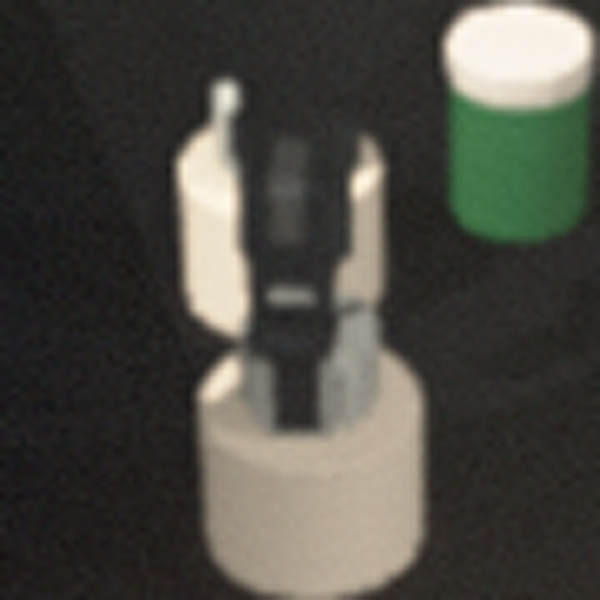

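Fingers straddle the middle cap (crop px (300,370)). Closing.

```bash
python3 -m crank '[[0,0,0,0,4.0],[0,0,0,0,4.0],[0,0,0,0,4.0],[0,0,0,0,4.0],[0,0,0,0,4.0],[0,0,0,0,4.0],[0,0,0,0,4.0],[0,0,0,0,4.0]]' 25
cat > t.py <<'E'
from h import *
s=state();print(s['clock'],'yaw',round(s['orientation'][2],4),'T',s['ft_torque'].round(3),'j7',round(s['joint_efforts'][6],3),'w',round(s['grip_width'],4),'F',s['force'].round(1))
E
python3 t.py
python3 -m crank '[[0,0,0,-0.02,4],[0,0,0,-0.04,4],[0,0,0,-0.06,4],[0,0,0,-0.06,4]]' >/dev/null; python3 t.py
```

```text
clock: 11.95
position: [0.5489, 0.1212, 0.0428]
orientation: [3.141, 0.0, 1.102]
force: [-2.0, -2.7, 6.7]
grip_width: 0.0432
11.95 yaw 1.1016 T [-0.347  0.345  0.043] j7 -0.053 w 0.0432 F [-2.  -2.7  6.7]
12.35 yaw 1.1622 T [-0.369  0.381  0.098] j7 0.07 w 0.043 F [-2.5 -1.3  5.4]
```

```bash
python3 -m crank '[[0,0,0,-0.02,4],[0,0,0,-0.04,4],[0,0,0,-0.04,4]]' >/dev/null; python3 t.py
```

```text
12.65 yaw 1.2021 T [-0.347  0.367  0.016] j7 0.07 w 0.0432 F [-2.2 -0.8  5.7]
```

```bash
python3 -m crank '[[0,0,0,-0.02,4],[0,0,0,-0.04,4],[0,0,0,-0.04,4]]' >/dev/null; python3 t.py
```

```text
12.95 yaw 1.2418 T [-0.337  0.368 -0.049] j7 0.201 w 0.0433 F [-1.2 -1.3  4.8]
```

```bash
python3 -m crank '[[0,0,0,-0.02,4],[0,0,0,-0.04,4],[0,0,0,-0.04,4]]' >/dev/null; python3 t.py
```

```text
13.25 yaw 1.2815 T [-0.317  0.347 -0.213] j7 0.352 w 0.043 F [-2.1 -1.1  5.1]
```

```bash
python3 -m crank '[[0,0,0,0,4],[0,0,0,0,4]]' >/dev/null; python3 t.py; python3 -m crank '[[0,0,0,-0.01,4],[0,0,0,-0.015,4],[0,0,0,-0.015,4],[0,0,0,-0.015,4]]' >/dev/null; python3 t.py
```

```text
13.45 yaw 1.281 T [-0.403  0.362 -0.18 ] j7 0.195 w 0.0431 F [-2.1 -1.8  6. ]
13.85 yaw 1.2956 T [-0.348  0.399 -0.312] j7 0.334 w 0.043 F [-0.5 -0.6  6.3]
```

Middle also holds (0.3 N m, stiff rise). Release, lift, and go to the right jar.

```bash
python3 -m crank '[[0,0,0,0.02,4],[0,0,0,0.04,4],[0,0,0,0.05,4],[0,0,0,0.05,8.54],[0,0,0,0.05,8.54],[0,0,0,0.05,8.54],[0,0,-2.5,0.05,8.54],[0,0,-4.5,0.05,8.54],[0,0,-4.5,0.05,8.54]]'
python3 -m crank '[[-4,1,0,0.13,8.54],[-8.5,2.1,0,0.26,8.54],[-13,3.2,0,0.39,8.54],[-16.71,4.19,0,0.52,8.54],[-16.71,4.19,0,0.64,8.54],[-16.71,4.19,0,0.64,8.54],[-16.71,4.19,0,0.64,8.54],[-16.71,4.19,1.5,0.64,8.54],[-16.71,4.19,3.5,0.64,8.54],[-16.71,4.19,4.5,0.64,8.54],[-16.71,4.19,4.5,0.64,8.54]]'
python3 -c "
from h import *
rel(.5356,-.05,.042)
p=grab_frame('side');u,v=proj(p,(.5356,-.05,.08)).astype(int)
im=cv2.resize(p['color'][v-50:v+40,u-45:u+45],(600,600),interpolation=cv2.INTER_CUBIC)
cv2.imwrite('pics/s7.png',im)"
```

```text
clock: 14.75
position: [0.5503, 0.1221, 0.0892]
orientation: [3.138, -0.002, 1.247]
force: [0.1, -0.1, 0.3]
grip_width: 0.0854
clock: 15.85
position: [0.5348, -0.049, 0.0407]
orientation: [-3.14, 0.002, 0.61]
force: [-0.5, -0.6, 0.2]
grip_width: 0.0853
clk 15.85 pos [ 0.5348 -0.049   0.0407] rpy [-3.1398e+00  1.8000e-03  6.1030e-01] q [-0.06  0.63  0.06  2.16 -0.1   0.36  0.7 ] | F [-0.54 -0.64  0.21] T [0.016 0.013 0.03 ] w 0.0853
ROW cm: [ 0.009  0.134 -0.129 -0.   ]
```

View pics/s7.png

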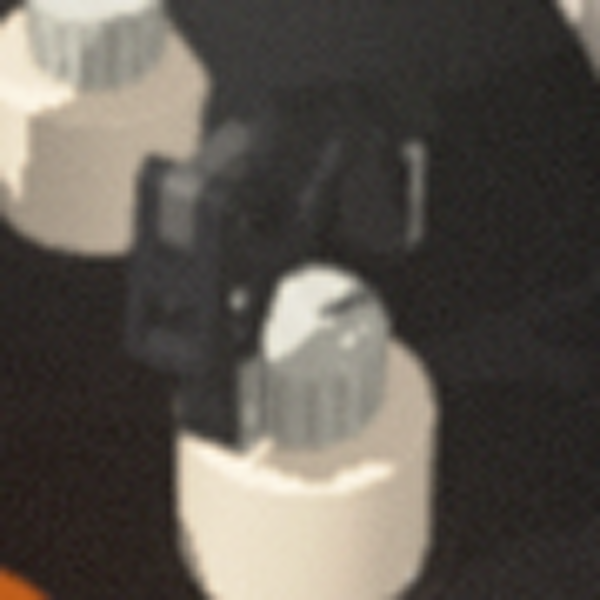

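The near finger is left of the right cap (crop px (230,410)), the other hidden behind it. Close and twist.

```bash
python3 -m crank '[[0,0,0,0,4.0],[0,0,0,0,4.0],[0,0,0,0,4.0],[0,0,0,0,4.0],[0,0,0,0,4.0],[0,0,0,0,4.0],[0,0,0,0,4.0],[0,0,0,0,4.0]]' 25
python3 t.py
python3 -m crank '[[0,0,0,-0.03,4],[0,0,0,-0.06,4],[0,0,0,-0.1,4],[0,0,0,-0.1,4]]' >/dev/null; python3 t.py
```

```text
clock: 16.7
position: [0.5356, -0.0502, 0.0428]
orientation: [3.141, -0.001, 0.607]
force: [-2.3, -0.3, 7.3]
grip_width: 0.0434
16.7 yaw 0.607 T [-0.062  0.362  0.028] j7 -0.039 w 0.0434 F [-2.3 -0.3  7.3]
17.1 yaw 0.7084 T [-0.044  0.331  0.089] j7 0.199 w 0.0429 F [-1.1 -0.   6.1]
```

```bash
for i in 1; do python3 -m crank '[[0,0,0,-0.02,4],[0,0,0,-0.05,4],[0,0,0,-0.05,4]]' >/dev/null; python3 t.py; done
```

```text
17.4 yaw 0.758 T [-0.041  0.334  0.097] j7 0.124 w 0.0428 F [-1.3 -0.8  6.6]
```

```bash
python3 -m crank '[[0,0,0,-0.02,4],[0,0,0,-0.05,4],[0,0,0,-0.05,4]]' >/dev/null; python3 t.py
```

```text
17.7 yaw 0.808 T [-0.044  0.324  0.044] j7 0.124 w 0.0431 F [-2.  -1.   6.3]
```

```bash
python3 -m crank '[[0,0,0,-0.02,4],[0,0,0,-0.05,4],[0,0,0,-0.05,4]]' >/dev/null; python3 t.py
```

```text
18.0 yaw 0.858 T [0.012 0.342 0.075] j7 0.124 w 0.0427 F [-1.1  0.3  6.2]
```

```bash
python3 -m crank '[[0,0,0,-0.02,4],[0,0,0,-0.05,4],[0,0,0,-0.05,4]]' >/dev/null; python3 t.py
```

```text
18.3 yaw 0.908 T [-0.018  0.351  0.021] j7 0.125 w 0.0433 F [-1.3 -1.2  5.6]
```

Constant drag after 0.30 rad, so the right cap is loose. Carry on to about 0.56 rad.

```bash
python3 -m crank '[[0,0,0,-0.04,4],[0,0,0,-0.09,4],[0,0,0,-0.14,4],[0,0,0,-0.14,4]]' >/dev/null; python3 t.py; python3 -m crank '[[0,0,0,-0.04,4],[0,0,0,-0.08,4],[0,0,0,-0.12,4],[0,0,0,-0.12,4]]' >/dev/null; python3 t.py
```

```text
18.7 yaw 1.0488 T [0.017 0.287 0.095] j7 0.287 w 0.0433 F [-1.3  0.8  5.8]
19.1 yaw 1.1686 T [0.059 0.273 0.162] j7 0.212 w 0.0429 F [-1.1  0.5  5.5]
```

```bash
python3 -m crank '[[0,0,0,0,4],[0,0,0,0,8.54],[0,0,0,0,8.54],[0,0,0,0,8.54],[0,0,-2.5,0,8.54],[0,0,-5,0,8.54],[0,0,-5,0,8.54]]' >/dev/null; python3 t.py
python3 -m crank '[[-4.5,0.4,0,0.12,8.54],[-9,0.8,0,0.24,8.54],[-13.5,1.3,0,0.36,8.54],[-18,1.7,0,0.48,8.54],[-22.5,2.1,0,0.6,8.54],[-23.72,2.27,0,0.6,8.54],[-23.72,2.27,1,0.6,8.54],[-23.72,2.27,2,0.6,8.54],[-23.72,2.27,2,0.6,8.54]]'
python3 -c "
from h import *
rel(.4633,-.277,.072)
for n in('side','top'):
  p=grab_frame(n);cv2.imwrite(f'pics/g_{n}.png',p['color'])
  for d in outline_of(p,'bangle')[:2]:
    ys,xs=np.nonzero(d['pixels']);print(n,d['conf'],d['box'])
s=cv2.imread('pics/g_side.png')[250:480,230:480];t=cv2.imread('pics/g_top.png')[200:350,340:540]
cv2.imwrite('pics/s8.png',cv2.hconcat([cv2.resize(s,(400,400)),cv2.resize(t,(400,400))]))"
```

```text
19.8 yaw 1.1668 T [ 0.033 -0.045 -0.016] j7 0.089 w 0.0855 F [0.3 0.2 0.2]
clock: 20.7
position: [0.4631, -0.2745, 0.0701]
orientation: [-3.139, 0.001, 0.571]
force: [0.0, 0.2, 0.5]
grip_width: 0.0856
clk 20.7 pos [ 0.4631 -0.2745  0.0701] rpy [-3.1385e+00  7.0000e-04  5.7050e-01] q [ 0.41  0.58  0.02  2.14 -0.03  0.43  1.03] | F [0.05 0.22 0.53] T [-0.003 -0.034 -0.041] w 0.0856
ROW cm: [-0.115  0.223 -0.194 -0.   ]
side 0.93 [369.4, 427.3, 47.2, 45.4]
top 0.56 [465.8, 292.9, 31.3, 34.6]
```

View pics/s8.png

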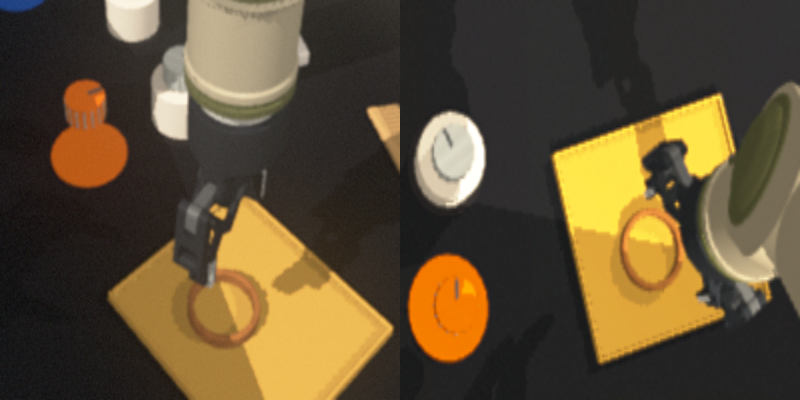

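The rib of the right cap has visibly turned anticlockwise (right crop, (447,140)). The bangle lies free of the fingers at (650,248). Fit its centre by colour from the initial images.

```bash
python3 - <<'E'
from h import *
from scipy.optimize import minimize
np.set_printoptions(precision=4,suppress=True)
a=np.linspace(0,2*np.pi,48,endpoint=False)
P={n:grab_frame(n) for n in("top","side")}
obs={}
for n in P:
    im=cv2.imread(f"pics/{n}0.png").astype(float)
    u,v=proj(P[n],(.4635,-.277,.01)).astype(int);s=slice(v-30,v+30),slice(u-30,u+30)
    c=im[s];r=c[...,1]/(c[...,2]+1);print(n,np.percentile(r,[2,10,20,50,90]))
    obs[n]=(s,np.clip((.72-r)/.12,0,1));cv2.imwrite(f"pics/o_{n}.png",cv2.resize((obs[n][1]*255).astype(np.uint8),(360,360)))
def sil(p,x,y):
    o=np.zeros((480,640),np.uint8);H=[]
    C=lambda r,z:np.array([proj(p,(x+r*np.cos(t),y+r*np.sin(t),z)) for t in a])
    f=lambda m,q:cv2.fillConvexPoly(m,np.round(cv2.convexHull(q.astype(np.float32))*16).astype(np.int32),255,cv2.LINE_AA,4)
    f(o,np.vstack([C(.0345,.004),C(.0345,.018)]))
    i1=np.zeros_like(o);i2=np.zeros_like(o);f(i1,C(.0285,.004));f(i2,C(.0285,.018))
    return o/255.-np.minimum(i1,i2)/255.
for ns in(("top",),("side",),("top","side")):
    g=lambda v:sum(((sil(P[n],*v)[obs[n][0]]-obs[n][1])**2).sum() for n in ns)
    r=minimize(g,(.4635,-.277),method="Nelder-Mead",options=dict(initial_simplex=[(.4635,-.277),(.4675,-.277),(.4635,-.272)],xatol=1e-4));print(ns,r.x,r.fun)
rel(r.x[0],r.x[1],.072)
# finger tip height checks: near finger tip z from s5/s3 rows
p=P["side"]
for nm,c,row,ctr,ps,h in(("s3",(.5966,.2537),345*.15,None,1.212,.030),("s5",(.5966,.2537),410*.15,None,1.212,.043)):
    u,v=proj(p,(*c,.08)).astype(int)
    for back in(0,.007,.012):
        zs=np.linspace(.03,.12,181);rr=[proj(p,(c[0]-(h/2+back)*np.cos(ps),c[1]-(h/2+back)*np.sin(ps),z))[1] for z in zs]
        print(nm,back,zs[np.argmin(abs(np.array(rr)-(v-50+row)))])
E
```

```text
top [0.6023 0.7121 0.7309 0.7411 0.9059]
side [0.6269 0.6402 0.6803 0.7477 0.7891]
('top',) [ 0.4636 -0.2756] 85.60426704314105
('side',) [ 0.4634 -0.2777] 251.47254303982427
('top', 'side') [ 0.4632 -0.2761] 351.47349462199844
clk 21.0 pos [ 0.4636 -0.2764  0.0722] rpy [ 3.1413 -0.0003  0.5682] q [ 0.41  0.57  0.03  2.14 -0.03  0.43  1.03] | F [-0.22  0.26  0.23] T [ 0.03  -0.016 -0.072] w 0.0854
ROW cm: [-0.019 -0.051  0.019 -0.   ]
s3 0 0.0875
s3 0.007 0.0915
s3 0.012 0.0945
s5 0 0.0645
s5 0.007 0.069
s5 0.012 0.07250000000000001
```

```bash
python3 -m crank '[[0,0,3,0,8.54],[0,0,6,0,8.54],[0,0,8.5,0,8.54],[0,0,9.6,0,8.54],[0,0,9.6,0,8.54],[0,0,9.6,0,8.54]]'
python3 t.py
python3 -c "
from h import *
p=grab_frame('side');c=p['color'][330:450,310:450];
c=cv2.resize(c,(700,600),interpolation=cv2.INTER_CUBIC)
s=state()['position'];ps=.567
for h in(.036,.042):
  for sg in(-1,1):
    q=(proj(p,(s[0]+sg*.0425*np.cos(ps),s[1]+sg*.0425*np.sin(ps),s[2]+h))-(310,330)+.5)*5;cv2.circle(c,tuple(q.astype(int)),4,(0,0,255),1)
cv2.imwrite('pics/s9.png',c)"
```

```text
clock: 21.6
position: [0.4635, -0.2772, -0.0234]
orientation: [3.141, -0.0, 0.567]
force: [-0.1, -0.2, 0.3]
grip_width: 0.0856
21.6 yaw 0.567 T [-0.008  0.012 -0.019] j7 -0.0 w 0.0856 F [-0.1 -0.2  0.3]
```

View pics/s9.png

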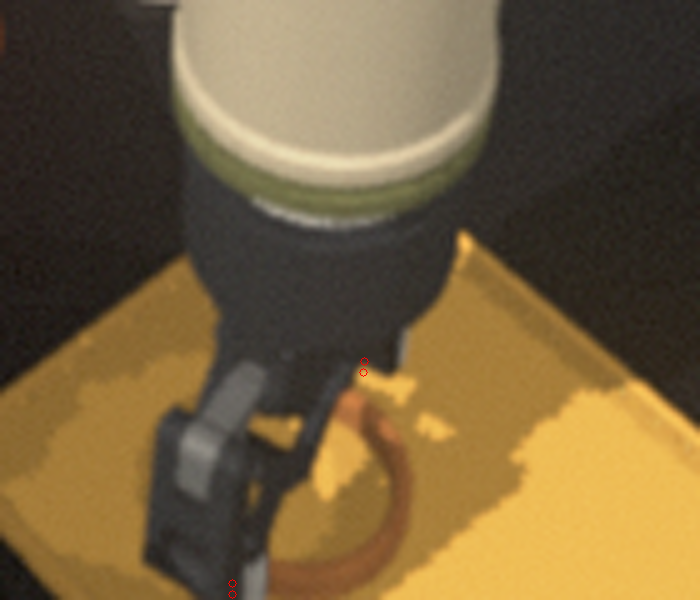

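The fingers straddle the bangle (finger tip at the lower left edge of the crop, bangle right of it). Go 5 mm lower and close.

```bash
python3 -m crank '[[0,0,0.3,0,8.54],[0,0,0.5,0,8.54],[0,0,0.5,0,8.54],[0,0,0.5,0,6.4],[0,0,0.5,0,6.4],[0,0,0.5,0,6.4],[0,0,0.5,0,6.4],[0,0,0.5,0,6.4]]' 30
python3 t.py
python3 -c "
from h import *
p=grab_frame('side');c=p['color'][340:480,300:460];
cv2.imwrite('pics/s10.png',cv2.resize(c,(680,600),interpolation=cv2.INTER_CUBIC))"
```

```text
clock: 22.45
position: [0.4632, -0.2771, -0.0284]
orientation: [3.141, -0.0, 0.567]
force: [-1.1, 0.8, 8.1]
grip_width: 0.0682
22.45 yaw 0.5669 T [ 0.103  0.338 -0.036] j7 0.04 w 0.0682 F [-1.1  0.8  8.1]
```

View pics/s10.png

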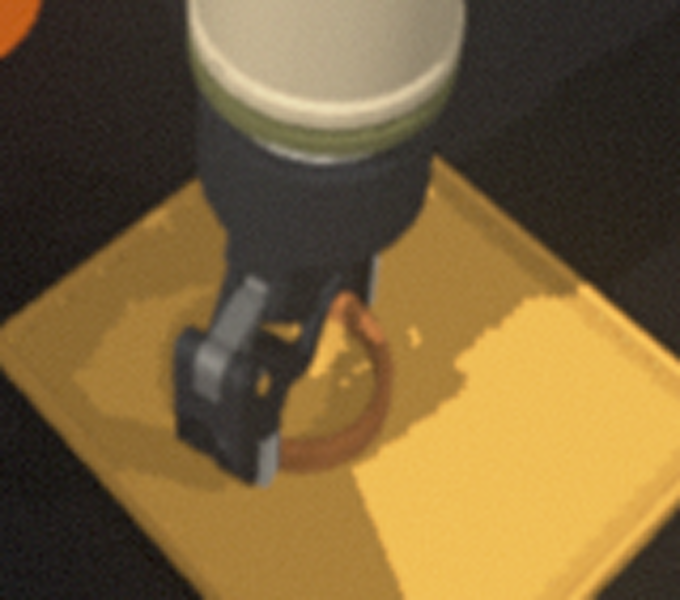

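```bash
python3 -m crank '[[0,0,-1,0,6.4],[0,0,-3,0,6.4],[0,0,-6,0,6.4],[0,0,-9,0,6.4],[0,0,-12,0,6.4],[0,0,-12,0,6.4]]' 30
python3 t.py
python3 -m crank '[[2,-1.7,0,0,6.4],[5,-4.2,0,0,6.4],[8,-6.7,0,0,6.4],[11,-9.2,0,0,6.4],[14,-11.7,0,0,6.4],[16.5,-13.8,0,0,6.4],[18.29,-15.26,0,0,6.4],[18.29,-15.26,0,0,6.4],[18.29,-15.26,0,0,6.4],[18.29,-15.26,0,0,6.4],[18.29,-15.26,0,0,6.4]]' 30
python3 -c "
from h import *
rel(.5356,-.05,.0915)
p=grab_frame('side');c=p['color'][200:350,260:430];
cv2.imwrite('pics/s11.png',cv2.resize(c,(680,600),interpolation=cv2.INTER_CUBIC))
p2=grab_frame('top');c=p2['color'][200:320,300:430];
cv2.imwrite('pics/s12.png',cv2.resize(c,(650,600),interpolation=cv2.INTER_CUBIC))
"
```

```text
clock: 23.1
position: [0.4647, -0.278, 0.095]
orientation: [3.137, -0.003, 0.567]
force: [-0.3, 0.4, -1.9]
grip_width: 0.0681
23.1 yaw 0.5666 T [ 0.029  0.003 -0.033] j7 -0.01 w 0.0681 F [-0.3  0.4 -1.9]
clock: 24.2
position: [0.535, -0.0513, 0.091]
orientation: [3.141, 0.001, 0.565]
force: [1.0, 0.8, -0.8]
grip_width: 0.0686
clk 24.2 pos [ 0.535  -0.0513  0.091 ] rpy [3.1415e+00 6.0000e-04 5.6510e-01] q [-0.07  0.54  0.08  2.13 -0.09  0.47  0.65] | F [ 0.96  0.82 -0.79] T [0.024 0.046 0.049] w 0.0686
ROW cm: [ 0.121 -0.083 -0.055 -0.   ]
```

View pics/s11.png

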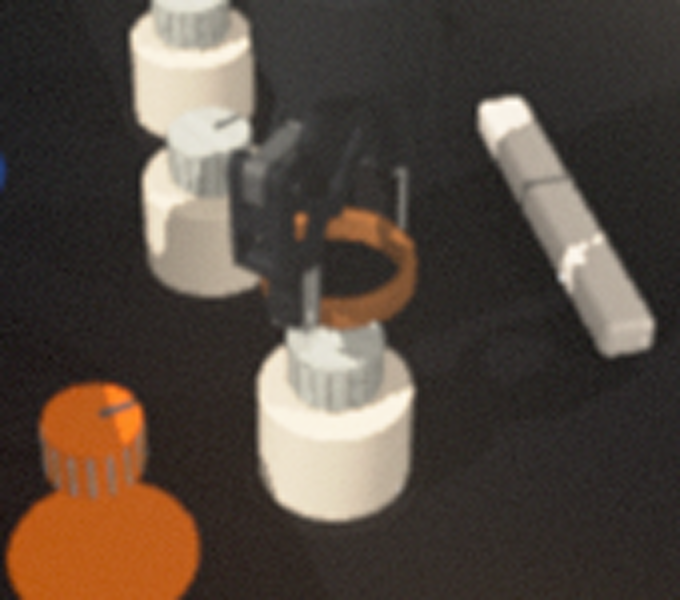

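View pics/s12.png

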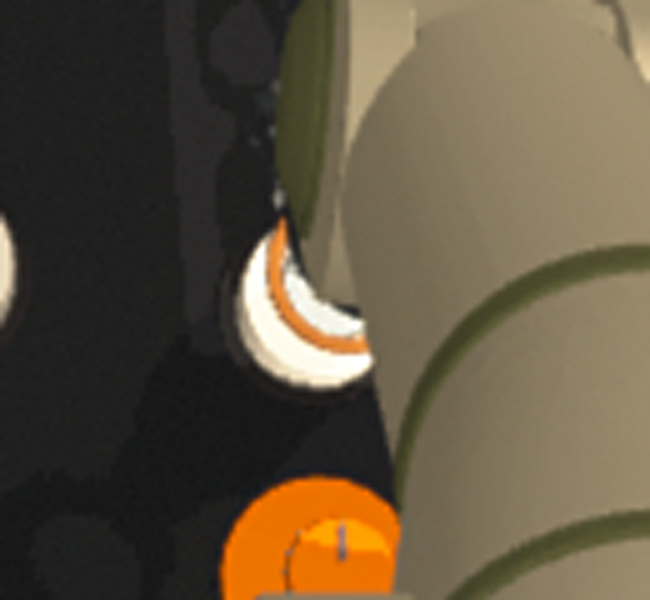

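The bangle is held level above the right jar (left crop: ring at (345,265), cap below at (335,360)). Lower it.

```bash
python3 -m crank '[[0,0,0,0,6.4],[0,0,1.5,0,6.4],[0,0,2.5,0,6.4],[0,0,2.5,0,6.4],[0,0,2.5,0,6.4]]' 30
python3 -c "
from h import *
rel(.5356,-.05,.0255)
p=grab_frame('side');c=p['color'][230,0];a=np.linspace(0,6.283,60)
im=p['color'].copy();im=cv2.resize(im[230:350,270:410],(700,600),interpolation=cv2.INTER_CUBIC)
s=state()['position']
for r,z,x,y,col in((.022,.088,.5356,-.05,(0,255,0)),(.0345,s[2]+.0325,s[0],s[1],(0,0,255)),(.0345,s[2]+.0465,s[0],s[1],(0,0,255))):
  q=[(proj(p,(x+r*np.cos(t),y+r*np.sin(t),z))-(270,230)+.5)*5 for t in a];cv2.polylines(im,[np.array(q).astype(np.int32)],True,col,1)
cv2.imwrite('pics/s13.png',im)"
```

```text
clock: 24.8
position: [0.5353, -0.0502, 0.0658]
orientation: [-3.141, 0.001, 0.567]
force: [-0.9, -0.1, -0.4]
grip_width: 0.0685
clk 24.8 pos [ 0.5353 -0.0502  0.0658] rpy [-3.1412e+00  7.0000e-04  5.6680e-01] q [-0.06  0.59  0.07  2.15 -0.1   0.41  0.65] | F [-0.94 -0.14 -0.44] T [ 0.031 -0.01   0.019] w 0.0685
ROW cm: [ 0.036  0.     4.031 -0.   ]
```

View pics/s13.png

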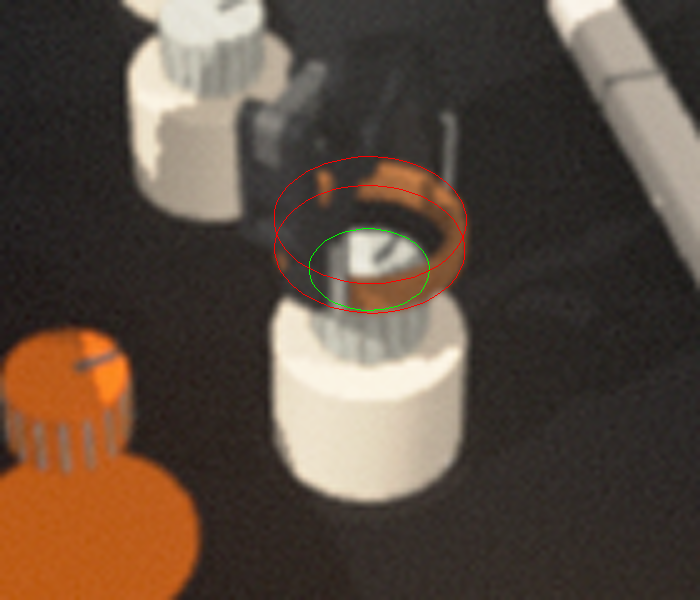

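The overlay agrees: the ring matches its model and is centred on the cap (px (370,270)). Lower to the shoulder.

```bash
python3 -m crank '[[0,0,1,0,6.4],[0,0,2,0,6.4],[0,0,3,0,6.4],[0,0,3.7,0,6.4],[0,0,3.9,0,6.4],[0,0,3.9,0,6.4],[0,0,3.9,0,6.4]]' 30
python3 t.py
python3 -m crank '[[0,0,0.1,0,6.4],[0,0,0.1,0,6.4]]'
python3 -c "
from h import *
p=grab_frame('side');cv2.imwrite('pics/s14.png',cv2.resize(p['color'][230:350,270:410],(700,600),interpolation=cv2.INTER_CUBIC))"
```

```text
clock: 25.55
position: [0.5356, -0.0501, 0.0271]
orientation: [3.141, -0.0, 0.567]
force: [-0.0, -0.6, -1.1]
grip_width: 0.0685
25.55 yaw 0.5669 T [ 0.006 -0.041  0.029] j7 0.001 w 0.0685 F [-0.  -0.6 -1.1]
clock: 25.75
position: [0.5357, -0.0501, 0.0262]
orientation: [3.141, -0.0, 0.567]
force: [-0.4, -0.5, 0.6]
grip_width: 0.0687
```

View pics/s14.png

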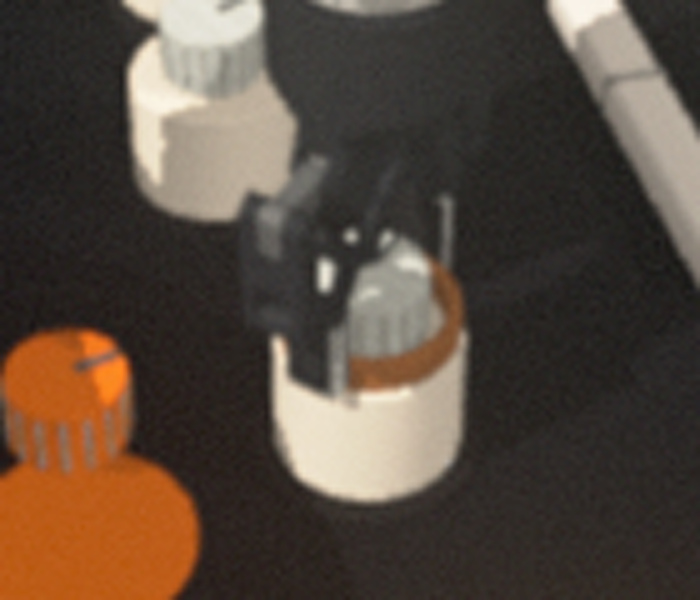

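The bangle sits round the cap just above the shoulder (ring front at (400,375)). Another 1 mm down, then release and lift.

```bash
python3 -m crank '[[0,0,0.1,0,6.4],[0,0,0.1,0,6.4]]'
python3 -m crank '[[0,0,0,0,8.54],[0,0,0,0,8.54],[0,0,0,0,8.54],[0,0,-1,0,8.54],[0,0,-3.5,0,8.54],[0,0,-7,0,8.54],[0,0,-11,0,8.54],[0,0,-11,0,8.54]]'
python3 -m crank '[[-4,4,-1,0,8.54],[-7,7,-2,0,8.54],[-10,10,-3,0,8.54],[-13,13,-3,0,8.54],[-15,15,-3,0,8.54],[-15,15,-3,0,8.54],[-15,15,-3,0,8.54]]'
python3 -c "
from h import *
p=grab_frame('side');cv2.imwrite('pics/z_side.png',p['color']);q=grab_frame('top');cv2.imwrite('pics/z_top.png',q['color'])
a=cv2.resize(p['color'][230:350,270:410],(400,343),interpolation=cv2.INTER_CUBIC);b=cv2.resize(q['color'][205:325,300:440],(400,343),interpolation=cv2.INTER_CUBIC)
cv2.imwrite('pics/s15.png',cv2.hconcat([a,b]))
for n,r in(('top',q),('side',p)):
  for d in outline_of(r,'bangle')[:2]: print(n,d['conf'],d['box'],onz(r,d['box'][:2],.065))
"
```

```text
clock: 26.0
position: [0.5357, -0.0501, 0.0257]
orientation: [3.141, -0.001, 0.567]
force: [-1.4, 0.9, 8.3]
grip_width: 0.0685
clock: 26.8
position: [0.538, -0.0504, 0.14]
orientation: [3.137, -0.006, 0.566]
force: [0.8, 0.2, -0.0]
grip_width: 0.0855
clock: 27.5
position: [0.4891, -0.2573, 0.1648]
orientation: [-3.141, 0.0, 0.565]
force: [-0.3, 0.4, -0.8]
grip_width: 0.0857
top 0.62 [365.5, 257.1, 32.7, 33.0] [ 0.53638166 -0.04873847  0.065     ]
top 0.15 [365.6, 257.3, 22.9, 23.8] [ 0.53595104 -0.04894485  0.065     ]
side 0.6 [343.1, 294.4, 37.9, 24.9] [ 0.53298176 -0.05453821  0.065     ]
```

View pics/s15.png

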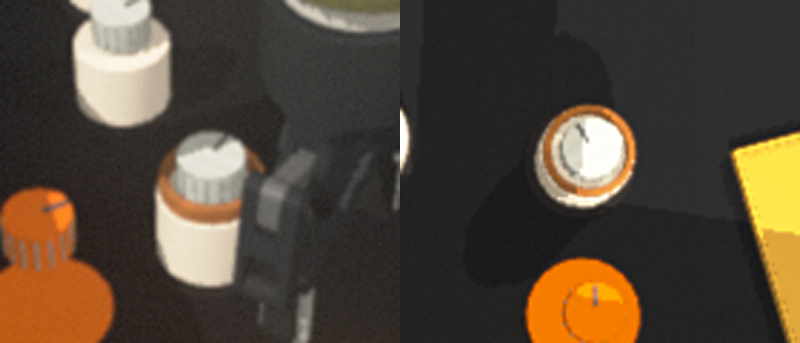

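View pics/z_top.png

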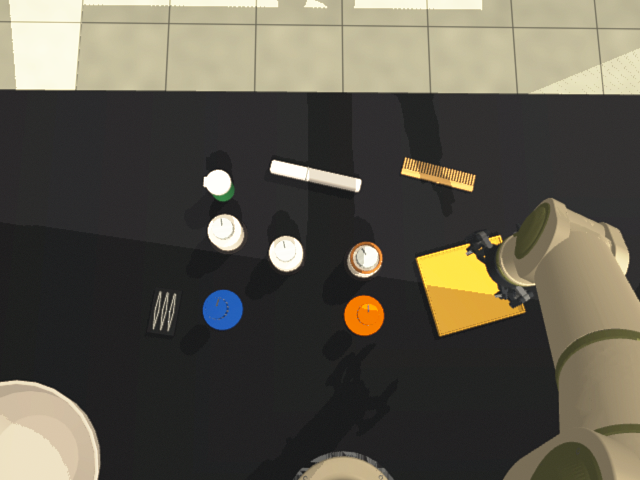

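```bash
python3 - <<'E'
from h import *
for n in("top","side"):
    p=grab_frame(n)
    for f,c in((f"pics/{n}0.png",(.5356,-.05)),(f"pics/z_{n}.png",(.5356,-.05))):
        g=cv2.imread(f)
        g=g.min(axis=2).astype(float)
        # sample cap-top plane at z=.088
        N=81;xs=np.linspace(-.019,.019,N);m=np.zeros((N,N),np.float32);mx=m.copy();my=m.copy()
        for i,x in enumerate(xs):
            for j,y in enumerate(xs):
                u=proj(p,(c[0]+x,c[1]+y,.088));mx[i,j],my[i,j]=u
        w=cv2.remap(g.astype(np.float32),mx,my,cv2.INTER_LINEAR)
        bg=cv2.medianBlur(w.astype(np.uint8),31).astype(float);d=np.clip(bg-w-25,0,None)
        X,Y=np.meshgrid(xs,xs,indexing="ij");d[(X**2+Y**2>.017**2)]=0
        C=np.cov(np.stack([X.ravel(),Y.ravel()]),aweights=d.ravel()+1e-9);ev,V=np.linalg.eigh(C);v=V[:,1];v=v*np.sign(v[0])
        print(n,f,"rib deg from +x:",np.degrees(np.arctan2(v[1],v[0])).round(1),ev,d.sum())
E
```

```text
top pics/top0.png rib deg from +x: 2.4 [1.11212454e-06 1.16568904e-05] 9832.5830078125
top pics/z_top.png rib deg from +x: 31.5 [9.05542631e-07 1.16761501e-05] 4782.2626953125
side pics/side0.png rib deg from +x: 6.2 [1.43635764e-06 6.11234134e-06] 3916.3193359375
side pics/z_side.png rib deg from +x: 40.4 [5.59748777e-07 9.80461223e-06] 1144.58984375
```

```bash
python3 -m crank '[[0,0,0,0,8.54],[0,0,0,0,8.54]]'; python3 -c "
from rig import *
print(finish_job())"
```

```text
clock: 28.0
position: [0.4897, -0.2568, 0.165]
orientation: [-3.142, -0.0, 0.568]
force: [0.4, -0.1, 0.2]
grip_width: 0.0852
the job is handed in; nothing more can be done
None
```

The right cap is the loose one. The bangle now lies flat round it on that jar's shoulder, and I handed the job in at 28 s of the 67 s allowed.

- **Left cap:** It stopped after about 0.07 rad and then stiffened at the jar's own rate, up to about 0.3 N m, so it is tight.
- **Middle cap:** It stopped after about 0.11 rad and stiffened the same way to about 0.3 N m, so it is also tight. The highest torque I read on any cap was 0.35 N m, under the 0.5 limit.
- **Right cap:** It turned 0.56 rad (32°) commanded with only steady drag. The rib on top moved by 29° in the top camera and 34° in the side camera.
- **Bangle:** In the last top view its centre is about 1.5 mm from the jar axis. The side view puts it about 5 mm off, but the gripper partly hid it there. It touched down with about 8 N, and the arm ended clear of everything. The other toiletries look unmoved in the last top picture.

**Disagreements:** The fingertips sat nearly 30 mm higher than the stated tool point, so my first closing on the left cap passed just above it without touching. I used the height seen in the pictures after that. The wrist torque reading was noisy, so I relied mainly on joint 7's effort; where the caps held, both showed about 0.3 N m.

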